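# Stand the soldering block up as a heat screen

## Task

Get the soldering place ready: lift the rectangular soldering block up and off its peg on the sloping rack and stand it upright on its long thin edge on the steel tray, in the empty strip between the firebrick and the low lip, lengthwise along the brick and about centred, as a heat screen behind the ring. Set it down rather than dropping it, let it stand free without leaning, and leave the round block hanging and the ring lying where it is.

Things in the scene. Friction and masses are not known exactly. Their poses are not given: they have to be found in the camera images.
- block: Rectangular off-white soldering block, square corners, 140 x 110 x 18 mm, about 0.2 kg, with a 24 mm square hole through its thickness centred at z = -3 mm. Origin at the slab's centre; x along the 18 mm thickness, y the 140 mm length, z the 110 mm height. It hangs by the hole on one of the two pegs, lying back on the panel: z leans 35 deg from vertical, x points up off the panel.
- block_top (a point): Middle of the block's upper 140 mm edge as it hangs, on the edge face, 55 mm along +z from the block's centre; axes as the block's. The upper 43 mm of the slab stands free above the panel's top edge, both faces open, the top edge towards the robot: it can be pinched across its 18 mm thickness with the tool tilted 35 deg, in line with the slab.
- round: Round off-white soldering block, 110 mm across, 18 mm thick, with a 24 mm round hole, hanging on the other peg, to be left there. Origin 3 mm up the panel from the hole's centre; axes as the rectangular block's (x = thickness).
- rack: Fixed plywood rack: panel 330 mm wide, 12 mm thick, leaning 35 deg from vertical, its top edge (120 mm high) on the robot's side, foot away. Two steel pegs 10 mm thick stand square out of its upper face at y = +80 and -80 mm, roots at x = 0, z = 113 mm, ending 42 mm out in a 16 mm ball. Origin on the bench midway between pegs; x away from the robot at yaw 0, y along the row, z up.
- peg_a (a point): Root of the peg at rack y = -80 mm, on the panel's face. x points square out of the panel along the peg, z up the panel. To free a hung block, raise it about 7 mm along z (hole centred on the peg), then draw it 45 mm or more along x.
- peg_b (a point): Root of the peg at rack y = +80 mm; as peg_a.
- tray: Fixed steel tray 150 x 200 mm, 6 mm thick, carrying an off-white firebrick 75 x 160 mm, its top 36 mm above the bench. Behind the brick (tray +x) is the empty strip, 50 mm wide and 200 mm long, then a lip 6 mm thick and 10 mm high above the tray. Origin on the bench, 27.5 mm on the brick's side of the strip's centre line; x from brick to lip, y along the brick, z up.
- strip (a point): Centre of the empty strip, on the tray's upper face, 6 mm above the bench; axes as for the tray. The block is to stand here with its thickness along x and its length along y, its centre then 55 mm above this point.
- ring: Brass finger ring, 24 mm across x 6 mm high, lying on the firebrick. Origin at the centre of its underside.
There are look-alikes about, which are no part of the job. What is shaped like the block but brown is not meant.

How it is judged (in metres and radians):
On the way, in this order (a step that is already met when the one before it is completed fails the run):
1. the rectangular block has been lifted off its peg in the gripper (moved more than 60 mm) (distance of block from where it was at the start of the episode above 0.06 m and contact force between the fingers and block above 0.5 N), for 0.2 s.
2. still held, it is within about 6 mm of standing upright on the strip (x of block in the frame of strip between -0.018 and 0.018 m and y of block in the frame of strip between -0.028 and 0.028 m and angle between the x axis of block and the x axis of strip, either way round below 0.2 rad and z of block in the frame of strip between 0.05 and 0.061 m and angle between the z axis of block and the z axis of strip, either way round below 0.12 rad and contact force between the fingers and block above 0.5 N), for 0.1 s.
At the end, for the whole second after the job is handed in: Block free, at rest, on a long edge on the strip: within 0.06 rad of upright, centre 52-58 mm above the strip, within 18 mm across and 28 mm along of its centre, 0.2 rad of parallel to the brick; round block within 15 mm, and ring within 25 mm, of their starts (angle between the z axis of block and the z axis of strip, either way round below 0.06 rad and x of block in the frame of strip between -0.018 and 0.018 m and y of block in the frame of strip between -0.028 and 0.028 m and angle between the x axis of block and the x axis of strip, either way round below 0.2 rad and z of block in the frame of strip between 0.052 and 0.058 m and linear speed of block below 0.03 m/s and angular speed of block below 0.25 rad/s and contact force between the fingers and block below 0.25 N and distance of round from where it was at the start of the episode below 0.015 m and distance of ring from where it was at the start of the episode below 0.025 m); the robot touches nothing.
It fails at once if the round block is knocked more than 30 mm from its peg (distance of round from where it was at the start of the episode above 0.03 m).
It fails at once if the ring is pushed more than 40 mm (distance of ring from where it was at the start of the episode above 0.04 m).
It also fails if it takes over 48 s, if anything falls off the work surface, if the arm or the gripper's body presses on something with over 40 N, if the wrist force passes 120 N, or if a joint passes its speed limit or range.

## Robot

A 6-joint arm with a two-finger parallel gripper is mounted at the origin on the work surface. World frame = base frame: x ahead of the robot, y to its left, z up, the work surface at z = 0. Lengths are in mm, angles in rad, forces in N, time in s.
With the tool pointing down it reaches from about 350 to 975 mm from the base axis. Payload 7.1 kg.
Tool frame: the origin (TCP) lies midway between the tips of the shut fingers; the grasp point (between the pads) lies 19 mm behind it; z points along the fingers, y is the line along which they close (so a half turn about z gives the same grasp; the last joint's range is limited). The gripper opens to 88 mm and grips with 3 to 60 N. Pads are 20 mm wide; open, the fingers measure 115 mm over their backs; the gripper's body (75 mm by 178 mm) begins 61 mm behind the grasp point.
Start: joints at [-1.311, 0.423, 1.63, -0, 1.089, -0.019], TCP at [172.02, -600.844, 222.675] pointing down, gripper open.
Joint ranges: [-3, 3], [-0.9, 2.11], [0.09, 2.58], [-1.31, 4.45], [0.11, 2.69], [-2.54, 2.54]. Speed limits (rad/s): [2.39, 2.39, 3.01, 3.14, 3.14, 3.14].

## Interface

Orientations are given as a unit quaternion [x, y, z, w].
In Python, from bench import env gives the robot as it stands. The module is installed in compiled form; this text tells all that it offers.
- The arm moves only by the shell command python3 -m inch 'ROWS' [OPENING]. ROWS is JSON, a list that holds one entry, the list of rows, each a list of 6 numbers: the shift along the world's x, y, z as a fraction of full scale, then the turn, a rotation vector about the world's x, y, z as a fraction of full scale. A call has 1 to 12 rows; each row is the pose to reach, as a shift and turn from the pose commanded when the call began; what a row does not reach only later rows make up. Full scale, the value 1, is 0.25 m for a shift and 90 degrees for a turn. A row lasts 1/12 s, in which the tool goes at most 41.7 mm and 7.16 degrees, less where a joint would pass 70% of its speed; a pose out of reach is approached as far as the arm can. A call with a number of a shift or a turn outside -1 to 1 is refused whole. A call with a gripper value outside its range is refused whole. OPENING is the closure, from -1 (fully open) to 1 (shut), set as the call begins (- or left out, the last holds). The fingers move at their own pace and stop on an object; the grip force is fixed at half the most. Time passes only in rows, so rows that repeat a pose let the fingers close. It gives the time, the measured TCP pose, the force, the opening and the grip force at its end, in the units of the state.
- env.state(): the state, without advancing time (a new reading comes with each control period).
- env.grab_frame(name): name is "scene" or "side" or "wrist"; returns the picture (400x640x3 uint8, red, green, blue); there is no depth.
- env.camera_params(name): a dict with "mtx" (3x3 intrinsics, pixels), "R" (3x3) and "t" (3): a world point X has camera coordinates R X + t; the wrist camera has in their place "mount" (4x4, takes a point from camera to tool coordinates, whose origin is the TCP and whose axes are the flange's). Camera axes: x right, y down, z forward; pixel columns grow to the right and rows downward; lengths in mm; the calibration is good to about 2 mm. A picture is of the moment at which its call begins: read the wrist's pose just before it. camera_params takes no time and is no camera call.
- env.job_done(): hands the job in; it is judged then, once.
The state is a dict: "clock": time; "q": joint angles; "qvel": joint speeds; "joint_efforts": joint torques, N m; "tool_pos": TCP position; "eef_rot": TCP orientation; "force": force on the tool from outside, world axes, zero at the start; "wrist_torque": the same for the moment, N m; "width": opening from 0.0 (shut) to 1.0 (fully open); "gripper_force": force on a finger pad.
Only numpy, scipy, OpenCV 4.12 (cv2) and the standard library are available. Lean on these libraries where they do the work, as an engineer would, in place of code of your own. Each camera call takes 0.05 s, during which the arm holds its last target. There are 200 camera calls.

## Working session

There is one attempt and no reset: what is moved stays moved. The work goes in short steps, Python scripts to look and compute and a shell command to move; the robot and the scene stay as the last step left them, time stands still between calls to the robot, and variables do not carry over. Pictures are saved under pics/ and viewed, at most 10 in all, crops included, and the job is handed in when it is done.

```bash
mkdir -p pics; ls; python3 - <<'E'
from bench import env
import cv2,numpy as np
np.set_printoptions(suppress=True,precision=4)
s=env.state();print({k:np.round(v,3) for k,v in s.items()})
for n in("scene","side"):
    im=env.grab_frame(n);cv2.imwrite(f"pics/{n}0.png",im[:,:,::-1]);p=env.camera_params(n);print(n,p["mtx"].tolist(),np.round(p["R"],4).tolist(),p["t"])
print(env.camera_params("wrist"))
E
```

```text
pics
{'clock': np.float64(0.0), 'q': array([-1.311,  0.424,  1.631, -0.   ,  1.089, -0.019]), 'qvel': array([ 0.   , -0.001, -0.001,  0.001,  0.001, -0.001]), 'joint_efforts': array([  0.   , -54.462, -27.367,   0.064,   0.023,  -0.   ]), 'tool_pos': array([ 171.889, -600.315,  221.921]), 'eef_rot': array([ 0.99 ,  0.139, -0.   , -0.001]), 'force': array([ 0.626, -0.379,  0.48 ]), 'wrist_torque': array([-0.014, -0.008, -0.008]), 'gripper_force': np.float64(0.0), 'width': np.float64(0.999)}
scene [[431.9731694503202, 0.0, 321.32838707788284], [0.0, 431.9731694503202, 198.96818097255024], [0.0, 0.0, 1.0]] [[-0.517, 0.856, 0.0082], [0.7437, 0.4539, -0.4908], [-0.4238, -0.2476, -0.8713]] [ 175.8409 -390.272  1397.4735]
side [[442.7529158074608, 0.0, 324.28455285307757], [0.0, 442.7529158074608, 198.80060896079326], [0.0, 0.0, 1.0]] [[-0.7901, -0.6129, -0.0099], [-0.3927, 0.5187, -0.7594], [0.4706, -0.5962, -0.6505]] [ 477.3118  243.0441 1194.663 ]
{'mtx': array([[340.6392,   0.    , 318.8509],
       [  0.    , 340.6392, 195.7043],
       [  0.    ,   0.    ,   1.    ]]), 'mount': array([[  -0.001 ,   -0.9539,   -0.3   ,   83.7911],
       [   1.    ,   -0.0012,    0.0004,    0.3314],
       [  -0.0007,   -0.3   ,    0.9539, -160.9277],
       [   0.    ,    0.    ,    0.    ,    1.    ]])}
```

View pics/scene0.png

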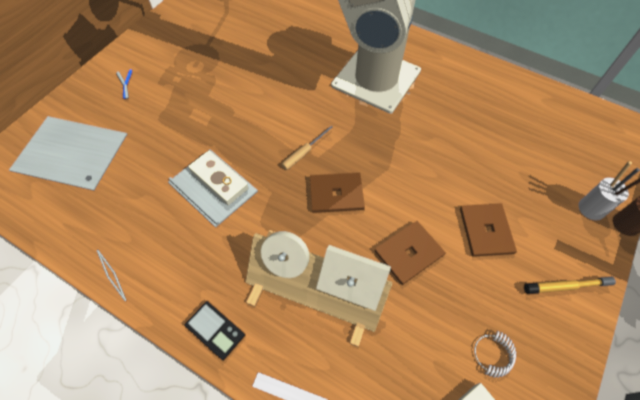

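View pics/side0.png

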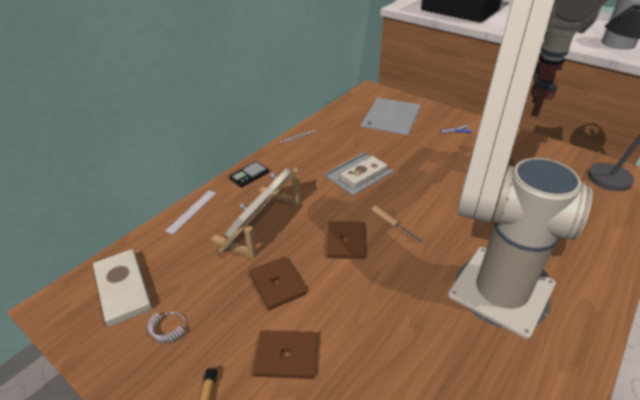

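Candidates in the scene view: the off-white rectangle on the right peg (352,280) is the one that fits. The look-alikes are the round block (285,255), three brown slabs at (336,192), (408,251) and (487,229), the firebrick (218,178), and a pale block at the edge (478,395). In the side view that pale block is lying at (122,285). Next I'll measure contours and take one close crop.

```bash
python3 - <<'E'
import cv2,numpy as np
im=cv2.imread("pics/scene0.png")
a=cv2.resize(im[215:345,230:410],None,fx=4.4,fy=4.4,interpolation=cv2.INTER_CUBIC)
cv2.imwrite("pics/crop_rack.png",a)
b=cv2.resize(im[140:230,155:270],None,fx=6.5,fy=6.5,interpolation=cv2.INTER_CUBIC)
cv2.imwrite("pics/crop_tray.png",b)
hsv=cv2.cvtColor(im,cv2.COLOR_BGR2HSV)
for n,(u,v) in dict(block=(370,285),rnd=(275,245),panel=(310,285),brick=(235,190),tray=(190,190),strip=(235,200)).items(): print(n,hsv[v,u])
E
```

```text
block [ 27  33 201]
rnd [ 26  32 201]
panel [ 19  97 121]
brick [ 28  17 239]
tray [ 81  13 201]
strip [ 50  13 171]
```

View pics/crop_rack.png

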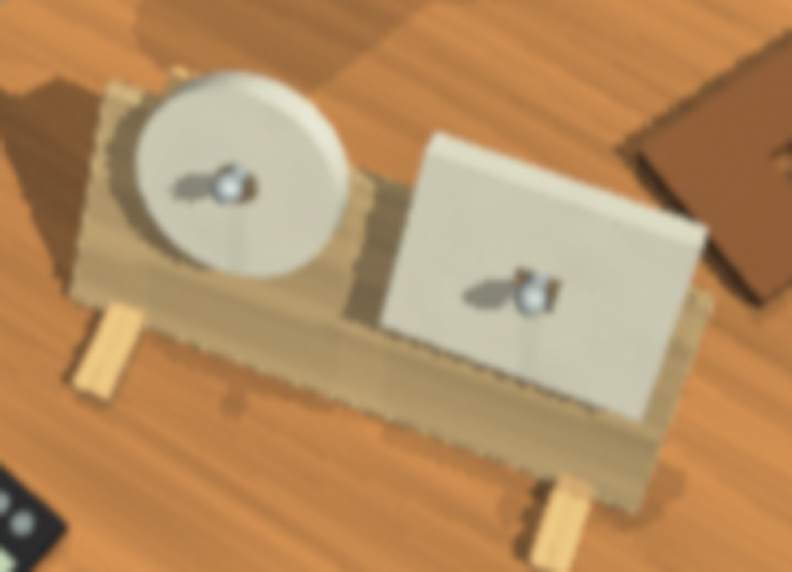

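View pics/crop_tray.png

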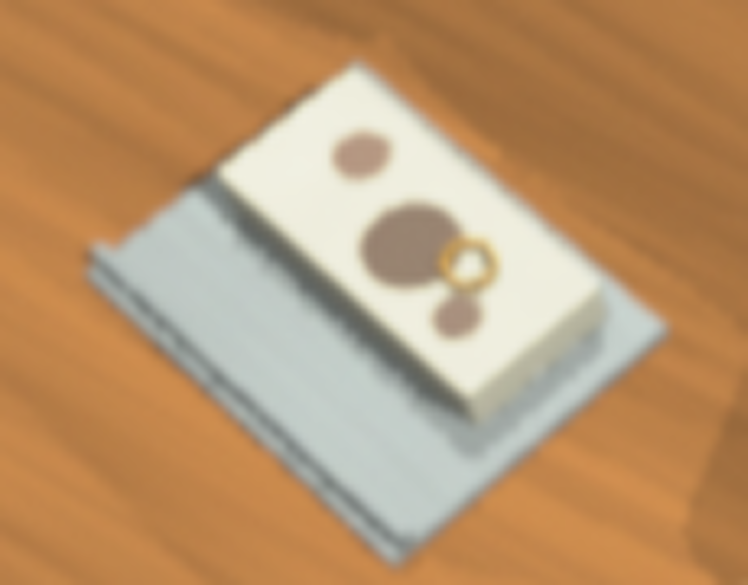

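The crops show the off-white square-cornered slab with a square hole on the right peg, its ball at crop (535,293). They also show the tray with the strip on the lower-left of the brick. Next: corners cast as rays onto planes at known heights.

```bash
cat > h.py <<'E'
import numpy as np,cv2
from bench import env
from scipy.spatial.transform import Rotation as Ro
np.set_printoptions(suppress=True,precision=3)
def ray(n,uv,z,pose=None):
    p=env.camera_params(n);d=np.linalg.solve(p["mtx"],[*uv,1])
    if n=="wrist":
        T=np.eye(4);T[:3,:3]=Ro.from_quat(pose[1]).as_matrix();T[:3,3]=pose[0];T=T@p["mount"]
        R=T[:3,:3].T;t=-R@T[:3,3]
    else: R,t=p["R"],p["t"]
    c=-R.T@t;w=R.T@d
    return c+w*(z-c[2])/w[2]
def fit(model,pts): # planar Kabsch -> xy offset,yaw,residuals
    A=np.array(model,float);B=np.array(pts)[:,:2];a=A-A.mean(0);b=B-B.mean(0)
    yaw=np.arctan2((a[:,0]*b[:,1]-a[:,1]*b[:,0]).sum(),(a*b).sum())
    R=np.array([[np.cos(yaw),-np.sin(yaw)],[np.sin(yaw),np.cos(yaw)]])
    o=B.mean(0)-R@A.mean(0)
    return o,yaw,B-(A@R.T+o)
def block_model(back=False):
    """front corners TL,TR,BL,BR: y sign as seen; rack x offset and z, relative to peg root (x=0,z=113)"""
    s,c=np.sin(np.radians(35)),np.cos(np.radians(35));n=np.array([c,s]);u=np.array([-s,c])
    return lambda xn,zu:np.array([0,113])+n*xn+u*zu
E
python3 - <<'E'
from h import *
f=block_model()
px=lambda x,y:((x+.5)/4.4-.5+230,(y+.5)/4.4-.5+215)
ft=f(18,51);fb=f(18,-59);bt=f(0,51);ball=f(42,0)
C=[((428,155),ft,-1),((697,243),ft,1),((382,323),fb,-1),((640,418),fb,1),((437,132),bt,-1),((707,230),bt,1)]
pts=[ray("scene",px(*c),k[1]) for c,k,s in C]
print(np.array(pts))
for sg in (1,-1):
    o,y,r=fit([(k[0],70*s*sg) for c,k,s in C],pts);print("block root",o,y,"\n",r)
print("balls",ray("scene",px(535,293),ball[1]),ray("scene",px(230,185),ball[1]),ball)
qx=lambda x,y:((x+.5)/6.5-.5+155,(y+.5)/6.5-.5+140)
B=[ray("scene",qx(*c),36) for c in((357,62),(603,288),(474,397),(217,172))]
o,y,r=fit([(-72.5,-80),(-72.5,80),(2.5,80),(2.5,-80)],B);print("tray",o,y,"\n",r)
o2,y2,r2=fit([(-72.5,80),(-72.5,-80),(2.5,-80),(2.5,80)],B);print("tray",o2,y2,"\n",r2)
for c,z in(((665,325),6),((90,268),6),((92,248),16),((400,562),6),((405,545),16)):
    p=ray("scene",qx(*c),z)[:2]-o2;print(c,np.array([[np.cos(y2),np.sin(y2)],[-np.sin(y2),np.cos(y2)]])@p)
E
```

```text
[[656.189 203.208 165.101]
 [628.362 335.595 165.101]
 [715.039 212.777  74.994]
 [689.649 348.947  74.994]
 [639.51  198.705 154.777]
 [615.794 336.3   154.777]]
block root [655.843 272.291] 0.18592856450998374 
 [[ 1.663  2.392]
 [-0.283 -2.808]
 [-1.493  0.297]
 [-1.002 -1.119]
 [-0.525  0.615]
 [ 1.64   0.623]]
block root [659.004 272.891] -2.952365530741801 
 [[-30.231  -3.662]
 [-31.723  -8.776]
 [ 90.587  17.775]
 [ 91.531  16.445]
 [-61.391 -10.938]
 [-58.773 -10.844]]
balls [680.717 278.761 137.09 ] [710.946 121.664 137.09 ] [ 34.404 137.09 ]
tray [ 607.585 -194.352] -0.20945230020422553 
 [[-1.491 -1.139]
 [ 2.697 -0.151]
 [-1.938  1.441]
 [ 0.733 -0.151]]
tray [ 539.17  -179.542] 2.9246768824478573 
 [[-74.209  14.603]
 [-71.188  15.843]
 [ 70.78  -14.301]
 [ 74.618 -16.145]]
(665, 325) [ 15.601 -95.843]
(90, 268) [-134.456  101.076]
(92, 248) [-129.541  101.351]
(400, 562) [-132.435 -101.223]
(405, 545) [-127.931 -102.053]
```

```bash
python3 -m inch '[[[0.876,0.66,0.1,0,0,0.35],[0.876,0.66,0.1,0,0,0.35],[0.876,0.66,0.1,0,0,0.35],[0.876,0.66,0.1,0,0,0.35],[0.876,0.66,0.1,0,0,0.35],[0.876,0.66,0.1,0,0,0.35],[0.876,0.66,0.1,0,0,0.35],[0.876,0.66,0.1,0,0,0.35]]]' -1
python3 -m inch '[[[0.876,0.66,0.1,0,0,0.34],[0.876,0.66,0.1,0,0,0.34],[0.876,0.66,0.1,0,0,0.34],[0.876,0.66,0.1,0,0,0.34],[0.876,0.66,0.1,0,0,0.34],[0.876,0.66,0.1,0,0,0.34],[0.876,0.66,0.1,0,0,0.34],[0.876,0.66,0.1,0,0,0.34],[0.876,0.66,0.1,0,0,0.34],[0.876,0.66,0.1,0,0,0.34]]]'
python3 - <<'E'
from h import *
import json
s=env.state();im=env.grab_frame("wrist");cv2.imwrite("pics/w_tray.png",im[:,:,::-1])
json.dump([list(s["tool_pos"]),list(s["eef_rot"])],open("p_tray.json","w"));print(s["tool_pos"],s["eef_rot"],s["q"],s["qvel"])
E
```

```text
clock: 0.77
tool_pos: [394.5, -433.0, 248.0]
eef_rot: [0.915, 0.405, 0.001, 0.0]
force: [-0.6, 0.1, 1.0]
width: 1.001
gripper_force: 0.0
clock: 1.6
tool_pos: [608.9, -271.5, 271.9]
eef_rot: [0.777, 0.63, -0.001, -0.001]
force: [0.1, -0.6, -1.0]
width: 1.0
gripper_force: 0.0
[ 608.932 -271.474  271.944] [ 0.777  0.63  -0.001 -0.001] [-0.437  0.438  1.486 -0.001  1.219 -0.228] [-0.017 -0.006  0.009  0.003 -0.     0.003]
```

View pics/w_tray.png

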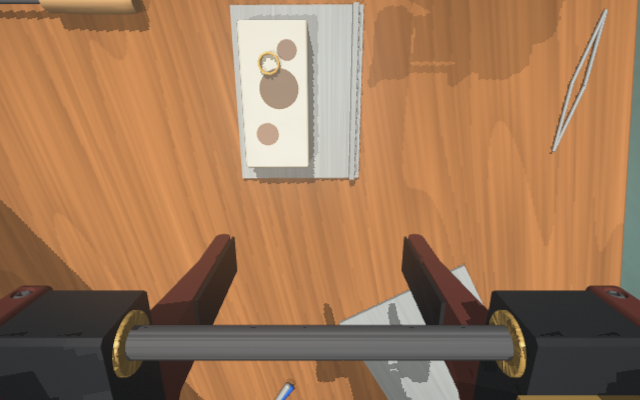

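The wrist view shows the brick top with corners near (238,21), (305,19), (308,167) and (246,166). The lip line runs at columns 350-361, the empty strip lies at columns 310-350, and the ring is at (269,64).

```bash
python3 - <<'E'
from h import *
import json
P=json.load(open("p_tray.json"));W=lambda uv,z:ray("wrist",uv,z,P)
B=[W(c,36) for c in((238,20.5),(305.5,19),(308,167),(246,166.5))]
o,y,r=fit([(-72.5,80),(2.5,80),(2.5,-80),(-72.5,-80)],B);print("brick->tray",o,y,"\n",r)
R=np.array([[np.cos(y),np.sin(y)],[-np.sin(y),np.cos(y)]])
for c,z in(((231,5),6),((244,180),6),((357.5,180),16),((363,3),16),((350,180),6),((354,4),6),((359,180),6)):
    print(c,z,R@(W(c,z)[:2]-o))
print("strip",o+R.T@[27.5,0],"from scene",np.array([607.6,-194.35])+27.5*np.array([np.cos(.2095),-np.sin(.2095)]))
print("ring",W((269,64),36))
im=cv2.imread("pics/side0.png");cv2.imwrite("pics/side_crop.png",cv2.resize(im[145:265,200:320],None,fx=5,fy=5,interpolation=cv2.INTER_CUBIC))
E
```

```text
brick->tray [ 610.471 -197.434] -0.20989526723846727 
 [[ 1.684 -2.276]
 [-1.958 -0.015]
 [-0.529  1.   ]
 [ 0.804  1.29 ]]
(231, 5) 6 [-83.529  98.855]
(244, 180) 6 [ -82.276 -103.157]
(357.5, 180) 16 [  63.576 -100.403]
(363, 3) 16 [62.651 98.787]
(350, 180) 6 [  55.032 -103.068]
(354, 4) 6 [53.796 99.91 ]
(359, 180) 6 [  66.689 -103.061]
strip [ 637.367 -203.164] from scene [ 634.499 -200.069]
ring [ 579.065 -154.54    36.   ]
```

```bash
python3 -m inch '[[[0.064,0.92,0.12,0,0,0.126],[0.064,0.92,0.12,0,0,0.126],[0.064,0.92,0.12,0,0,0.126],[0.064,0.92,0.12,0,0,0.126],[0.064,0.92,0.12,0,0,0.126],[0.064,0.92,0.12,0,0,0.126],[0.064,0.92,0.12,0,0,0.126]]]'
python3 -m inch '[[[0.064,0.92,0.08,0,0,0.126],[0.064,0.92,0.08,0,0,0.126],[0.064,0.92,0.08,0,0,0.126],[0.064,0.92,0.08,0,0,0.126],[0.064,0.92,0.08,0,0,0.126],[0.064,0.92,0.08,0,0,0.126],[0.064,0.92,0.08,0,0,0.126],[0.064,0.92,0.08,0,0,0.126],[0.064,0.92,0.08,0,0,0.126]]]'
python3 - <<'E'
from h import *
import json
s=env.state();im=env.grab_frame("wrist");cv2.imwrite("pics/w_rack.png",im[:,:,::-1])
json.dump([list(s["tool_pos"]),list(s["eef_rot"])],open("p_rack.json","w"));print(s["tool_pos"],s["eef_rot"],s["q"],s["qvel"])
E
```

```text
clock: 2.23
tool_pos: [625.7, -38.1, 303.6]
eef_rot: [0.71, 0.704, 0.001, 0.0]
force: [0.2, -0.2, 0.4]
width: 1.001
gripper_force: 0.0
clock: 2.98
tool_pos: [642.0, 186.8, 322.2]
eef_rot: [0.638, 0.77, -0.001, -0.0]
force: [-0.6, -0.2, 0.3]
width: 0.994
gripper_force: 0.0
[641.968 186.812 322.222] [ 0.638  0.77  -0.001 -0.   ] [ 0.266  0.401  1.428 -0.001  1.313  0.08 ] [-0.012 -0.004  0.001  0.002  0.001  0.004]
```

View pics/w_rack.png

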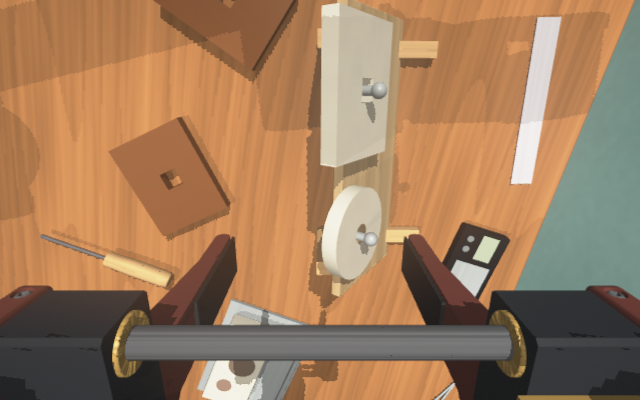

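The view shows the block's upper edge face at columns 321-338, rows 3-166. Its front-face bottom corners are at (386,152) and (391,15), and the peg ball is at (379,91). The round block at (355,232) is clear to one side.

```bash
python3 - <<'E'
from h import *
import json
P=json.load(open("p_rack.json"))
im=cv2.imread("pics/w_rack.png");f=block_model()
ft=f(18,51);fb=f(18,-59);bt=f(0,51)
C=[((337.5,166),ft,-1),((338.5,2.5),ft,1),((386,152),fb,-1),((391,15),fb,1),((321,163),bt,-1),((321.5,6.5),bt,1)]
pts=[ray("wrist",c,k[1],P) for c,k,s in C]
o,y,r=fit([(k[0],70*s) for c,k,s in C],pts);print("root",o,y,"\n",r)
print("balls 42:",ray("wrist",(379,91),f(42,0)[1],P),ray("wrist",(370,240),f(42,0)[1],P))
for oo,yy in((o,y),((655.8,272.3),.186)):
    top=np.array(oo)+f(9,51)[0]*np.array([np.cos(yy),np.sin(yy)]);print("block_top",top,f(9,51)[1])
E
```

```text
root [658.447 273.068] 0.19973749007232114 
 [[-0.065  0.277]
 [ 0.796 -1.036]
 [ 0.876 -3.444]
 [-2.087  4.743]
 [-1.136  1.005]
 [ 1.616 -1.545]]
balls 42: [685.47 276.24 137.09] [713.056 120.359 137.09 ]
block_top [637.002 268.727] 159.938942185898
block_top [634.297 268.254] 159.938942185898
```

```bash
python3 -m inch '[[[-0.18,0.296,-0.426,0.0735,-0.382,0],[-0.18,0.296,-0.426,0.0735,-0.382,0],[-0.18,0.296,-0.426,0.0735,-0.382,0],[-0.18,0.296,-0.426,0.0735,-0.382,0],[-0.18,0.296,-0.426,0.0735,-0.382,0],[-0.18,0.296,-0.426,0.0735,-0.382,0],[-0.18,0.296,-0.426,0.0735,-0.382,0],[-0.18,0.296,-0.426,0.0735,-0.382,0],[-0.18,0.296,-0.426,0.0735,-0.382,0],[-0.18,0.296,-0.426,0.0735,-0.382,0]]]'
python3 - <<'E'
from h import *
import json
s=env.state();im=env.grab_frame("wrist");cv2.imwrite("pics/w_pre.png",im[:,:,::-1])
P=[list(s["tool_pos"]),list(s["eef_rot"])];json.dump(P,open("p_pre.json","w"));print(s["tool_pos"],s["q"])
R=Ro.from_quat(P[1]).as_matrix();print(R)
u=np.array([-.563,-.1094,.819]);n=np.array([.804,.156,.574])
d=np.array([653.5,272,133.8])-s["tool_pos"];print(d,d/250,"angle",R[:,2]@-u,R[:,1]@n)
E
```

```text
clock: 3.87
tool_pos: [598.2, 262.2, 217.0]
eef_rot: [0.609, 0.734, 0.232, 0.192]
force: [-0.1, 0.4, -0.2]
width: 1.006
gripper_force: 0.0
[598.244 262.197 217.028] [ 0.471  0.305  1.989 -0.573  0.3    0.788]
[[-0.185  0.805  0.564]
 [ 0.983  0.151  0.108]
 [ 0.002  0.574 -0.819]]
[ 55.256   9.803 -83.228] [ 0.221  0.039 -0.333] angle 0.9998464455432186 1.0000989821999153
```

View pics/w_pre.png

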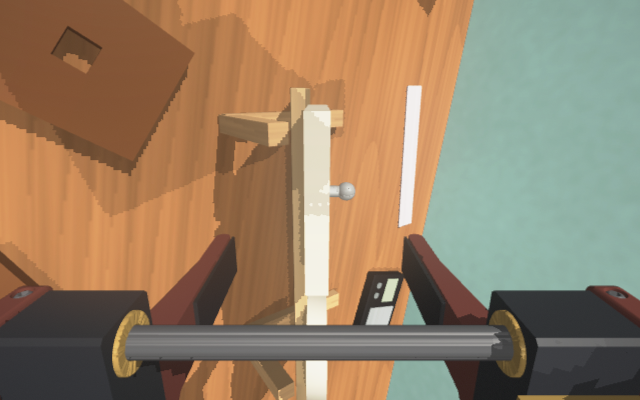

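The top edge runs from row 105 to 297 at columns 304-330, so the tool is centred within about 1 mm both ways. Descend, then close.

```bash
python3 -m inch '[[[0.055,0.01,-0.083,0,0,0],[0.11,0.02,-0.166,0,0,0],[0.165,0.03,-0.25,0,0,0],[0.2,0.036,-0.3,0,0,0],[0.221,0.039,-0.333,0,0,0],[0.221,0.039,-0.333,0,0,0],[0.221,0.039,-0.333,0,0,0],[0.221,0.039,-0.333,0,0,0]]]'
python3 -m inch '[[[0,0,0,0,0,0],[0,0,0,0,0,0],[0,0,0,0,0,0],[0,0,0,0,0,0],[0,0,0,0,0,0],[0,0,0,0,0,0],[0,0,0,0,0,0],[0,0,0,0,0,0],[0,0,0,0,0,0],[0,0,0,0,0,0],[0,0,0,0,0,0],[0,0,0,0,0,0]]]' 1
```

```text
clock: 4.58
tool_pos: [652.6, 272.7, 133.6]
eef_rot: [0.608, 0.734, 0.232, 0.192]
force: [-0.4, -0.2, 0.7]
width: 0.997
gripper_force: 0.0
clock: 5.58
tool_pos: [653.2, 273.3, 133.8]
eef_rot: [0.608, 0.734, 0.233, 0.192]
force: [4.1, -0.2, 2.7]
width: 0.204
gripper_force: 30.0
```

```bash
python3 -m inch '[[[-0.008,-0.0015,0.0115,0,0,0],[-0.016,-0.003,0.023,0,0,0],[-0.016,-0.003,0.023,0,0,0],[-0.016,-0.003,0.023,0,0,0],[-0.016,-0.003,0.023,0,0,0]]]'
python3 -m inch '[[[0.019,0.0037,0.0138,0,0,0],[0.039,0.0074,0.0276,0,0,0],[0.058,0.011,0.041,0,0,0],[0.077,0.015,0.055,0,0,0],[0.097,0.0185,0.069,0,0,0],[0.116,0.022,0.083,0,0,0],[0.135,0.026,0.097,0,0,0],[0.155,0.03,0.11,0,0,0],[0.174,0.033,0.124,0,0,0],[0.193,0.037,0.138,0,0,0],[0.193,0.037,0.138,0,0,0],[0.193,0.037,0.138,0,0,0]]]'
```

```text
clock: 6.0
tool_pos: [649.1, 272.6, 139.6]
eef_rot: [0.608, 0.734, 0.233, 0.192]
force: [3.4, 0.6, 4.2]
width: 0.201
gripper_force: 30.0
clock: 7.0
tool_pos: [695.5, 280.9, 171.8]
eef_rot: [0.608, 0.735, 0.231, 0.191]
force: [-0.0, -0.8, -2.2]
width: 0.204
gripper_force: 30.0
```

```bash
python3 -m inch '[[[0,0,0.12,0,0,0],[0,0,0.24,0,0,0],[0,0,0.36,0,0,0],[0,0,0.5,0,0,0],[0,0,0.5,0,0,0],[0,0,0.5,0,0,0]]]'
python3 -m inch '[[[-0.01,-0.1,0.02,-0.0073,0.038,0],[-0.02,-0.2,0.04,-0.0147,0.076,0],[-0.03,-0.3,0.06,-0.022,0.115,0],[-0.04,-0.4,0.07,-0.0294,0.153,0],[-0.05,-0.5,0.08,-0.037,0.191,0],[-0.06,-0.6,0.1,-0.044,0.229,0],[-0.07,-0.7,0.1,-0.0515,0.267,0],[-0.08,-0.8,0.1,-0.0588,0.306,0],[-0.09,-0.9,0.1,-0.066,0.344,0],[-0.1,-1,0.1,-0.0735,0.382,0],[-0.1,-1,0.1,-0.0735,0.382,0],[-0.1,-1,0.1,-0.0735,0.382,0]]]'
python3 - <<'E'
from h import *
s=env.state();R=Ro.from_quat(s["eef_rot"]).as_matrix();print(s["tool_pos"],R,s["q"],s["force"])
E
```

```text
clock: 7.5
tool_pos: [696.7, 281.5, 300.2]
eef_rot: [0.608, 0.734, 0.233, 0.192]
force: [0.3, 0.4, -2.5]
width: 0.2
gripper_force: 30.0
clock: 8.5
tool_pos: [670.9, 30.1, 320.1]
eef_rot: [0.639, 0.769, -0.002, -0.001]
force: [-0.4, -1.1, -1.4]
width: 0.205
gripper_force: 30.0
[670.874  30.125 320.059] [[-0.184  0.983 -0.004]
 [ 0.983  0.184 -0.001]
 [ 0.    -0.004 -1.   ]] [ 0.027  0.409  1.421 -0.001  1.315 -0.157] [-0.378 -1.057 -1.351]
```

```bash
python3 -m inch '[[[-0.0134,-0.093,0,0,0,-0.025],[-0.027,-0.186,0,0,0,-0.05],[-0.04,-0.28,0,0,0,-0.075],[-0.053,-0.37,0,0,0,-0.1],[-0.067,-0.465,0,0,0,-0.125],[-0.08,-0.56,0,0,0,-0.15],[-0.094,-0.65,0,0,0,-0.175],[-0.107,-0.745,0,0,0,-0.2],[-0.12,-0.84,0,0,0,-0.225],[-0.134,-0.93,0,0,0,-0.2515],[-0.134,-0.93,0,0,0,-0.2515],[-0.134,-0.93,0,0,0,-0.2515]]]'
python3 - <<'E'
from h import *
import json
s=env.state();a=env.grab_frame("wrist");b=env.grab_frame("side");c=env.grab_frame("scene")
R=Ro.from_quat(s["eef_rot"]).as_matrix();print(s["tool_pos"],R)
json.dump([list(s["tool_pos"]),list(s["eef_rot"])],open("p_hold.json","w"))
cv2.imwrite("pics/w_hold.png",a[:,:,::-1]);cv2.imwrite("pics/side_hold.png",b[:,:,::-1]);cv2.imwrite("pics/scene_hold.png",c[:,:,::-1])
sc=cv2.resize(c[60:240,120:300],(400,400));si=cv2.resize(b[50:230,270:450],(400,400))
cv2.imwrite("pics/hold.png",np.vstack([np.hstack([sc,si]),cv2.resize(a,(800,500))[0:200]])[:600,:,::-1])
E
```

```text
clock: 9.5
tool_pos: [637.3, -200.8, 321.8]
eef_rot: [0.777, 0.63, -0.0, -0.001]
force: [-0.4, 0.8, -1.3]
width: 0.202
gripper_force: 30.0
[ 637.25  -200.778  321.756] [[ 0.207  0.978 -0.002]
 [ 0.978 -0.207  0.001]
 [ 0.    -0.002 -1.   ]]
```

View pics/hold.png

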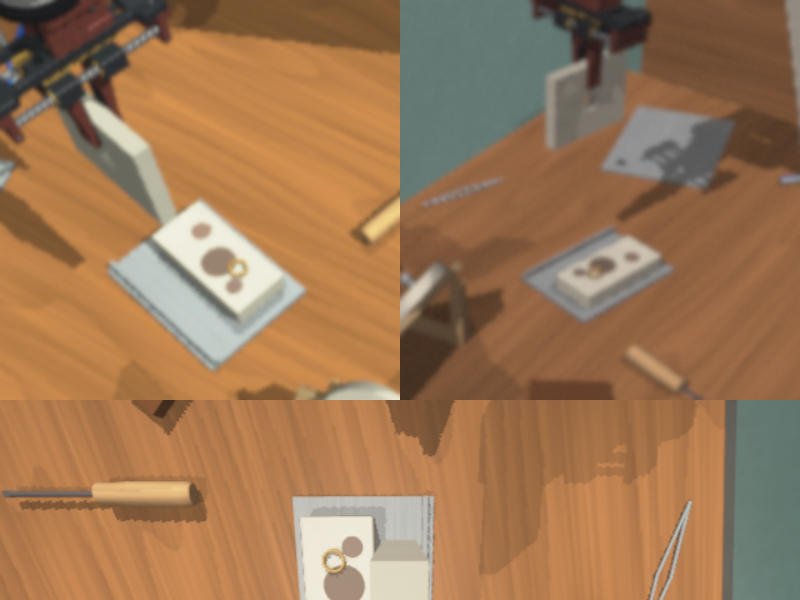

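The block is held upright and parallel to the brick. The ring hasn't moved. Lower it to just above brick height and check alignment.

```bash
python3 -m inch '[[[0,-0.003,-0.12,0,0,0],[0,-0.006,-0.24,0,0,0],[0,-0.006,-0.36,0,0,0],[0,-0.006,-0.48,0,0,0],[0,-0.006,-0.6,0,0,0],[0,-0.006,-0.68,0,0,0],[0,-0.006,-0.75,0,0,0],[0,-0.006,-0.8,0,0,0],[0,-0.006,-0.8,0,0,0],[0,-0.006,-0.8,0,0,0],[0,-0.006,-0.8,0,0,0]]]'
python3 - <<'E'
from h import *
import json
s=env.state();a=env.grab_frame("wrist");b=env.grab_frame("side");c=env.grab_frame("scene")
print(s["tool_pos"],s["force"])
json.dump([list(s["tool_pos"]),list(s["eef_rot"])],open("p_low.json","w"))
for k,v in zip(("w","side","scene"),(a,b,c)): cv2.imwrite(f"pics/{k}_low.png",v[:,:,::-1])
sc=cv2.resize(c[110:240,140:270],(400,400),interpolation=cv2.INTER_CUBIC);si=cv2.resize(b[100:210,310:420],(400,400),interpolation=cv2.INTER_CUBIC)
cv2.imwrite("pics/low.png",np.vstack([np.hstack([sc,si]),cv2.resize(a[:160,150:470],(800,400))[:200]])[:,:,::-1])
E
```

```text
clock: 10.57
tool_pos: [639.0, -202.4, 124.4]
eef_rot: [0.776, 0.63, 0.001, 0.001]
force: [0.5, -0.3, -0.8]
width: 0.204
gripper_force: 30.0
[ 638.995 -202.439  124.431] [ 0.484 -0.282 -0.831]
```

View pics/low.png

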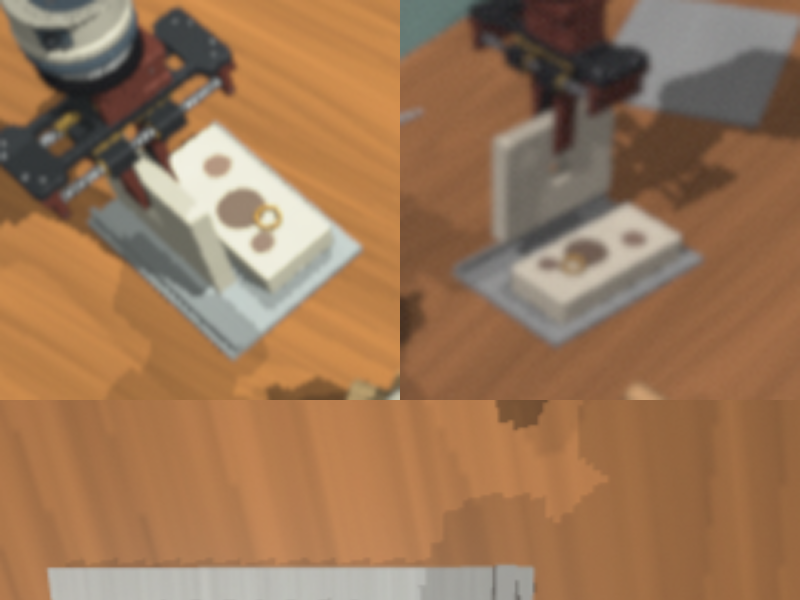

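The block is above the strip, parallel to the brick and clear of it. The lip's end shows in the wrist view at about px (348-363, 67). A quick numeric check follows.

```bash
python3 - <<'E'
from h import *
import json
P=json.load(open("p_low.json"));R=Ro.from_quat(P[1]).as_matrix()
im=cv2.imread("pics/w_low.png");g=cv2.cvtColor(im,cv2.COLOR_BGR2HSV)
for r in(75,90,110): print(r,[(c,int(g[r,c,1]),int(g[r,c,2])) for c in range(225,372,4)])
for c,z in(((363,66.5),16),((363,66.5),6),((348,67),16),((348,67),6),((169,67),6)):
    print(c,z,R.T@(ray("wrist",c,z,P)-np.array(P[0])))
E
```

```text
75 [(225, 10, 187), (229, 8, 185), (233, 8, 190), (237, 8, 186), (241, 8, 188), (245, 9, 191), (249, 8, 192), (253, 10, 187), (257, 10, 184), (261, 7, 188), (265, 9, 190), (269, 8, 185), (273, 8, 189), (277, 8, 187), (281, 8, 187), (285, 8, 188), (289, 8, 186), (293, 8, 186), (297, 10, 185), (301, 8, 190), (305, 8, 192), (309, 8, 187), (313, 7, 189), (317, 7, 182), (321, 11, 163), (325, 10, 161), (329, 9, 164), (333, 8, 160), (337, 9, 162), (341, 9, 164), (345, 10, 161), (349, 10, 160), (353, 8, 160), (357, 11, 144), (361, 10, 160), (365, 137, 160), (369, 138, 165)]
90 [(225, 12, 164), (229, 13, 162), (233, 12, 171), (237, 11, 162), (241, 11, 164), (245, 9, 166), (249, 11, 167), (253, 12, 167), (257, 11, 161), (261, 11, 165), (265, 11, 167), (269, 9, 164), (273, 9, 166), (277, 9, 165), (281, 9, 164), (285, 8, 165), (289, 8, 162), (293, 9, 163), (297, 9, 178), (301, 8, 191), (305, 8, 193), (309, 7, 188), (313, 8, 190), (317, 7, 186), (321, 9, 164), (325, 9, 162), (329, 8, 164), (333, 8, 161), (337, 6, 161), (341, 8, 164), (345, 8, 161), (349, 8, 160), (353, 10, 160), (357, 12, 146), (361, 10, 161), (365, 134, 164), (369, 134, 162)]
110 [(225, 24, 235), (229, 23, 235), (233, 23, 235), (237, 23, 236), (241, 23, 236), (245, 24, 236), (249, 24, 236), (253, 23, 235), (257, 23, 235), (261, 23, 234), (265, 22, 234), (269, 23, 234), (273, 23, 235), (277, 38, 208), (281, 37, 109), (285, 18, 115), (289, 8, 164), (293, 9, 165), (297, 7, 188), (301, 7, 191), (305, 8, 193), (309, 9, 189), (313, 9, 192), (317, 7, 186), (321, 9, 165), (325, 8, 163), (329, 8, 166), (333, 9, 164), (337, 8, 162), (341, 8, 166), (345, 8, 162), (349, 8, 161), (353, 8, 161), (357, 8, 162), (361, 22, 153), (365, 132, 168), (369, 133, 163)]
(363, 66.5) 16 [ 98.391  33.799 108.481]
(363, 66.5) 6 [ 98.958  35.025 118.483]
(348, 67) 16 [ 98.054  22.693 108.459]
(348, 67) 6 [ 98.608  23.507 118.461]
(169, 67) 6 [  98.725 -113.877  118.192]
```

```bash
python3 -m inch '[[[-0.004,0.001,-0.02,0,0,0],[-0.008,0.002,-0.045,0,0,0],[-0.008,0.002,-0.07,0,0,0],[-0.008,0.002,-0.095,0,0,0],[-0.008,0.002,-0.12,0,0,0],[-0.008,0.002,-0.14,0,0,0],[-0.008,0.002,-0.148,0,0,0],[-0.008,0.002,-0.148,0,0,0],[-0.008,0.002,-0.148,0,0,0],[-0.008,0.002,-0.148,0,0,0]]]'
python3 -m inch '[[[0,0,-0.002,0,0,0],[0,0,-0.004,0,0,0],[0,0,-0.006,0,0,0],[0,0,-0.008,0,0,0],[0,0,-0.008,0,0,0],[0,0,-0.008,0,0,0]]]'
```

```text
clock: 11.55
tool_pos: [636.3, -202.2, 86.4]
eef_rot: [0.776, 0.63, 0.0, 0.0]
force: [-0.2, -0.3, -1.6]
width: 0.206
gripper_force: 30.0
clock: 12.05
tool_pos: [636.2, -202.2, 84.5]
eef_rot: [0.776, 0.63, 0.0, 0.0]
force: [-0.5, -0.5, 1.9]
width: 0.203
gripper_force: 30.0
```

```bash
python3 -m inch '[[[0,0,-0.002,0,0,0],[0,0,-0.002,0,0,0],[0,0,-0.002,0,0,0],[0,0,-0.002,0,0,0]]]'; python3 -m inch '[[[0,0,-0.002,0,0,0],[0,0,-0.002,0,0,0],[0,0,-0.002,0,0,0],[0,0,-0.002,0,0,0]]]'
```

```text
clock: 12.38
tool_pos: [636.3, -202.4, 84.4]
eef_rot: [0.776, 0.63, 0.0, 0.0]
force: [-1.4, -0.6, 5.3]
width: 0.205
gripper_force: 30.0
clock: 12.72
tool_pos: [636.4, -202.6, 84.3]
eef_rot: [0.776, 0.63, 0.0, 0.001]
force: [-2.3, -1.4, 7.3]
width: 0.204
gripper_force: 30.0
```

The block is in contact with the tray, with vertical force up to 7 N. Open and let it settle, then withdraw straight up.

```bash
python3 -m inch '[[[0,0,0,0,0,0],[0,0,0,0,0,0],[0,0,0,0,0,0],[0,0,0,0,0,0],[0,0,0,0,0,0],[0,0,0,0,0,0],[0,0,0,0,0,0],[0,0,0,0,0,0],[0,0,0,0,0,0],[0,0,0,0,0,0]]]' 0
python3 -m inch '[[[0,0,0.02,0,0,0],[0,0,0.05,0,0,0],[0,0,0.1,0,0,0],[0,0,0.18,0,0,0],[0,0,0.3,0,0,0],[0,0,0.42,0,0,0],[0,0,0.54,0,0,0],[0,0,0.66,0,0,0],[0,0,0.66,0,0,0],[0,0,0.66,0,0,0],[0,0,0.66,0,0,0]]]'
python3 - <<'E'
from h import *
s=env.state();a=env.grab_frame("wrist");b=env.grab_frame("side");c=env.grab_frame("scene")
print(s["tool_pos"],s["force"],np.abs(s["qvel"]).max())
for k,v in zip(("w","side","scene"),(a,b,c)): cv2.imwrite(f"pics/{k}_end.png",v[:,:,::-1])
sc=cv2.resize(c[120:300,140:320],(400,400),interpolation=cv2.INTER_CUBIC);si=cv2.resize(b[100:230,280:410],(400,400),interpolation=cv2.INTER_CUBIC)
cv2.imwrite("pics/end.png",np.vstack([np.hstack([sc,si]),cv2.resize(a[100:180,160:480],(800,200))])[:,:,::-1])
E
```

```text
clock: 13.55
tool_pos: [636.0, -202.1, 83.1]
eef_rot: [0.777, 0.63, -0.0, -0.0]
force: [0.9, 0.7, -0.2]
width: 0.498
gripper_force: 0.0
clock: 14.47
tool_pos: [635.8, -202.0, 248.8]
eef_rot: [0.776, 0.63, 0.0, 0.0]
force: [-0.0, 0.8, -0.5]
width: 0.494
gripper_force: 0.0
[ 635.76  -202.002  248.754] [-0.005  0.807 -0.535] 0.026566344377277774
```

View pics/end.png

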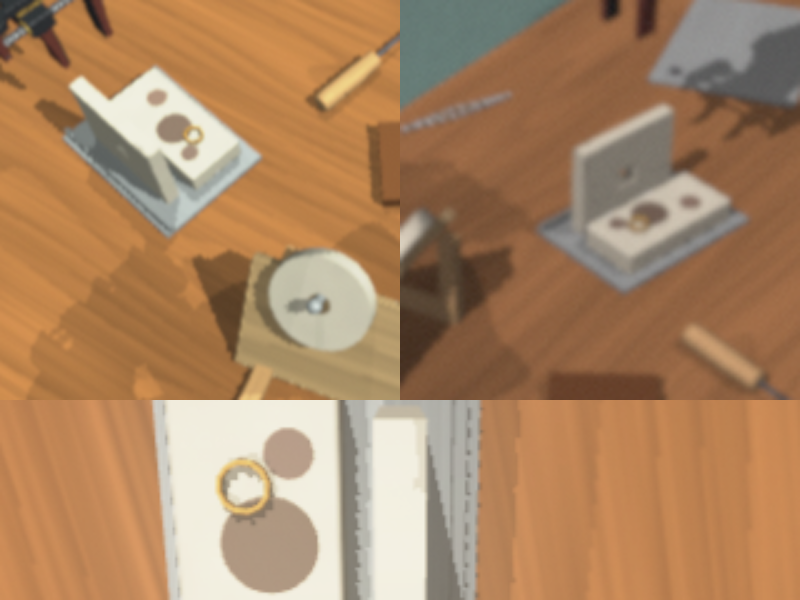

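The block stands upright and free in the strip: in the wrist crop it's at columns 372-428, with the brick edge at 343 and the lip at 465. The round block still hangs on its peg and the ring hasn't moved, so I'm handing in.

```bash
python3 -c "
from bench import env
print(env.job_done())"
```

```text
the job is handed in; nothing more can be done
None
```

The rectangular block now stands upright and free on the strip behind the firebrick, about centred, with the round block still hanging and the ring where it was; I handed the job in at about 15 s, and no verdict came back.

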